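# Shut and bolt the cleaning-products box

### The arm

A 7-joint arm with a two-finger parallel gripper is mounted at the origin on the work surface. World frame = base frame: x ahead of the robot, y to its left, z up, the work surface at z = 0. Lengths are in m, angles in rad, forces in N, time in s.
With the tool pointing down it reaches from about 0.425 to 0.925 m from the base axis. Payload 6.8 kg.
Tool frame: the origin (TCP) lies between the finger pads; the fingertips stand finger_overhang ahead of it and the grasp point (between the pads) lies 6 mm ahead of it (finger_overhang is the distance from the TCP to the fingertips, in m); z points along the fingers, y is the line along which they close (so a half turn about z gives the same grasp; the last joint's range is limited). The gripper opens to 85 mm and grips with 20 to 120 N. Pads are 22 mm wide; open, the fingers measure 114 mm over their backs; the gripper's body (76 mm by 85 mm) begins 54 mm behind the grasp point. The pads swing forward as they close: fully open they stand 13 mm farther back than shut.
Start: joints at [1.216, 0.477, 0.022, 1.555, -0.011, 1.109, -0.083], TCP at [0.165, -0.655, 0.256] pointing down, gripper open.
Joint ranges: [-2.96, 2.96], [-0.34, 2.1], [-1.41, 1.46], [0.24, 2.44], [-1.37, 4.51], [0.17, 1.92], [-2.96, 2.96]. Speed limits (rad/s): [2.39, 2.39, 3.14, 3.14, 3.14, 3.14, 3.14].

### API

Orientations are given as a unit quaternion [w, x, y, z].
In Python, from station import * gives the robot as it stands.
- The arm moves only by the tool drive_tool, never from a script. Its argument "increments" is a list of rows, each an object of numbers: "claw": the finger opening in m, from 0 to 0.0854; "dx", "dy", "dz": the shift along the tool's x, y, z in m; "wx", "wy", "wz": the turn, a rotation vector about the tool's x, y, z in degrees. A call has 1 to 20 rows; each row shifts and turns the commanded pose from where the row before left it, along the tool's axes as they then stand; what a row does not reach is not made up. A row lasts 1/8 s, in which the tool goes at most 62.5 mm and 10.7 degrees, less where a joint would pass 70% of its speed; a pose out of reach is approached as far as the arm can. A call with a gripper value outside its range is refused whole. The fingers move at their own pace and stop on an object; "newtons" is the grip in N (left out, the last holds). Time passes only in rows, so rows that do not move let the fingers close. It gives the time, the measured TCP pose, the force, the opening and the grip force at its end, in the units of the state.
- get_obs(): the state, without advancing time (a new reading comes with each control period).
- read_camera(name): name is "scene" or "side" or "wrist"; returns (picture, depth): 384x512x3 uint8, red, green, blue; 384x512 float32, m along the optical axis (not along the pixel's ray), 0 where there is no reading.
- calibration(name): a dict with "intrinsics" (3x3 intrinsics, pixels), "R" (3x3) and "t" (3): a world point X has camera coordinates R X + t; the wrist camera has in their place "mount" (4x4, takes a point from camera to tool coordinates, whose origin is the TCP and whose axes are the flange's). Camera axes: x right, y down, z forward; pixel columns grow to the right and rows downward; lengths in m; the calibration is good to about 2 mm. A picture is of the moment at which its call begins: read the wrist's pose just before it. calibration takes no time and is no camera call.
- hand_in(): hands the job in; it is judged then, once.
The state is a dict: "t": time; "q": joint angles; "joint_vel": joint speeds; "joint_torque": joint torques, N m; "eef_pos": TCP position; "tool_rot": TCP orientation; "contact_force": force on the tool from outside, world axes, zero at the start; "torque": the same for the moment, N m; "gripper_width": opening from 0.0 (shut) to 1.0 (fully open); "grasp_force": force on a finger pad.
Only numpy, scipy, OpenCV 4.12 (cv2) and the standard library are available. Lean on these libraries where they do the work, as an engineer would, in place of code of your own. Each camera call takes 0.05 s, during which the arm holds its last target. There are 200 camera calls.

### The job

Make the cleaning-products box child-safe: swing its lid down shut, then push the bolt across by its red knob into the keeper until you feel its tip come up firmly against the hidden end stop. Do not ram it: keep the push on the stop below 20 newtons. Then let go, leaving the bolt fully in and the other things on the worktop and on the box where they are.

Things in the scene. Friction and masses are not known exactly. Their poses are not given: they have to be found in the camera images.
- lid (a joint): Angle of the white lid (210 x 240 x 10 mm, about 0.25 kg): 0 fully down, 0.4 to 0.8 at the start, grows as it rises. Hinged at its far edge. The stiff hinge holds it at any angle; 1 to 4 N down on the panel moves it. Let go when down, the rubber seal leaves it 0.008 to 0.025 open; the bolt draws it down the rest.
- case: White metal box, 220 (x) x 370 (y) x 130 mm (z), fixed; origin on its underside, midway in x, 170 mm from its +y end, x away from its front (which faces roughly to the robot), y the way the bolt shoots, z up. The lid covers y = -200 to +40 mm; the rest of the top is a fixed deck with the keeper. Hinge axis along y at x = +100, z = 130 mm.
- lid_panel (a point): Point on the lid's upper face, on plain panel 115 mm from the hinge axis and 40 mm from the lid's -y edge (at y = -160 mm of the box): a good place to press the lid down. Axes are the lid's: x to the hinge, y as the box's, z out of the lid.
- seal: Black rubber strip along the front rim under the lid, 8 x 220 mm; origin at the middle of its top. The lid meets it at 0.025 rad; it springs back with up to about 9 N when squeezed flat.
- knob (a point): Centre of the bolt's red knob, an upright cylinder 20 mm in diameter, 35 mm high (from 22 to 57 mm above the lid's face), 160 mm from the hinge axis. Axes are the lid's, y the way the bolt shoots. The straps that guide the bolt rise only 21 mm above the lid.
- bolt: Dark steel bolt on the lid, a round bar 10 mm in diameter with a rounded tip, along y, its axis 12 mm above the lid's face; origin at the very tip, 100 mm ahead (+y) of the knob's centre. Slides only along y, 43 to 75 mm from start to stop, with about 3 N of drag.
- keeper_mouth (a point): Centre of the mouth of the keeper, a steel bracket 30 mm wide and 57 mm long (+y) on the deck, in line with the bolt when the lid is down. Axes as the box's. Over the first 14 mm its flared roof wedges bolt and lid down on the seal: 8 to 15 N of push; further in a steady 7 to 12 N. With the lid above 0.04 rad the tip jams on the mouth.
- keeper_end: Black end cap of the keeper, 30 x 8 x 24 mm; origin at the centre of its inner face, 57.5 mm along +y from the mouth. It carries the end stop, a screw hidden under the roof, its face between 28 and 48 mm in from the mouth: not to be seen or measured, only felt, as a hard stop above the steady push.
- tin: small white jar with a steel cap, 56 mm wide, 60 mm tall, standing on the box's fixed deck; a bystander, to be left alone; origin at its underside
- mug: white mug, 80 mm wide, 90 mm tall; a bystander, to be left alone; origin at its underside
- soap: green washing-up bottle, 64 mm wide, 190 mm tall; a bystander, to be left alone; origin at its underside
- bowl: blue bowl, 140 mm wide, 60 mm tall; a bystander, to be left alone; origin at its underside
- cup: grey cup, 70 mm wide, 100 mm tall; a bystander, to be left alone; origin at its underside
- spoon: spoon lying on the worktop; a bystander, to be left alone; origin at its underside
- dish_brush: flat brush with a wooden handle lying on the worktop; a bystander, to be left alone; origin at its underside

How it is judged:
On the way, in this order (a step that is already met when the one before it is completed fails the run):
1. the lid is down (below 0.04 rad) while the bolt is still out of the keeper (value of joint lid below 0.04 rad and y of bolt in the frame of keeper_mouth below 0 m), for 0.2 s.
2. the bolt's tip has come up against the end stop in the keeper (over 2 N) with the lid down (contact force between bolt and keeper_end above 2 N and y of bolt in the frame of keeper_mouth above 0.026 m and value of joint lid below 0.015 rad), for 0.1 s.
At the end, for the whole second after the job is handed in: The bolt's tip has been pushed up against the end stop and is still at least 26 mm inside the keeper's mouth, the lid is drawn down (below 0.015 rad), both at rest (y of bolt in the frame of keeper_mouth above 0.026 m and value of joint lid below 0.015 rad and linear speed of bolt below 0.005 m/s and velocity of joint lid below 0.02 rad/s); the robot touches nothing.
It fails at once if the bolt is pressed against the end stop with more than 20 N (contact force between bolt and keeper_end above 20 N).
It fails at once if a bystander is moved by more than 30 mm (distance of any of tin, mug, soap, bowl, cup, spoon, dish_brush from where it was at the start of the episode above 0.03 m).
It also fails if it takes over 58 s, if anything falls off the work surface, if the arm or the gripper's body presses on something with over 40 N, if the wrist force passes 120 N, or if a joint passes its speed limit or range.

## Working session

There is one attempt and no reset: what is moved stays moved. The work goes in short steps, Python scripts to look and compute and a tool call to move; the robot and the scene stay as the last step left them, time stands still between calls to the robot, and variables do not carry over. Pictures are saved under pics/ and viewed, at most 10 in all, crops included, and the job is handed in when it is done.

Besides the shell and the picture viewer there is one more tool, called as a command line: name --argument value ..., lists and objects as JSON in quotes. drive_tool: Moves the arm, as the interface text tells. Its arguments: {"type":"object","properties":{"increments":{"type":"array","items":{"type":"object","properties":{"claw":{"type":"number"},"dx":{"type":"number"},"dy":{"type":"number"},"dz":{"type":"number"},"wx":{"type":"number"},"wy":{"type":"number"},"wz":{"type":"number"}}}},"newtons":{"type":"number"}},"required":["increments"]}

```bash
mkdir -p pics; ls; python3 - <<'E'
from station import *
import cv2,numpy as np
o=get_obs(); print({k:np.round(v,3) for k,v in o.items()})
try: print(finger_overhang)
except Exception as e: print(e)
for n in("scene","side"):
    p,d=read_camera(n); np.savez(f"{n}0.npz",p=p,d=d); cv2.imwrite(f"pics/{n}0.png",p[:,:,::-1]); 
    c=calibration(n); print(n,{k:np.round(v,3).tolist() for k,v in c.items()})
E
```

```text
pics
{'t': np.float64(0.0), 'q': array([ 1.216,  0.478,  0.022,  1.556, -0.012,  1.109, -0.083]), 'joint_vel': array([-0.001, -0.001, -0.001, -0.002,  0.   , -0.   ,  0.   ]), 'joint_torque': array([ 0.0000e+00, -5.9645e+01,  1.6080e+00, -2.8119e+01,  1.3000e-02,
        9.0000e-03, -0.0000e+00]), 'eef_pos': array([ 0.165, -0.654,  0.255]), 'tool_rot': array([-0.001,  0.992,  0.123, -0.   ]), 'contact_force': array([-0.37 , -0.318,  0.355]), 'torque': array([ 0.028, -0.011,  0.084]), 'grasp_force': np.float64(0.0), 'gripper_width': np.float64(1.004)}
0.025
scene {'intrinsics': [[400.976, 0.0, 253.614], [0.0, 400.976, 187.661], [0.0, 0.0, 1.0]], 'R': [[-0.394, 0.919, 0.024], [0.573, 0.266, -0.775], [-0.718, -0.292, -0.632]], 't': [0.226, -0.192, 1.778]}
side {'intrinsics': [[440.217, 0.0, 264.701], [0.0, 440.217, 191.052], [0.0, 0.0, 1.0]], 'R': [[-0.99, -0.143, 0.014], [-0.112, 0.708, -0.697], [0.09, -0.691, -0.717]], 't': [0.473, 0.139, 1.422]}
```

View pics/scene0.png

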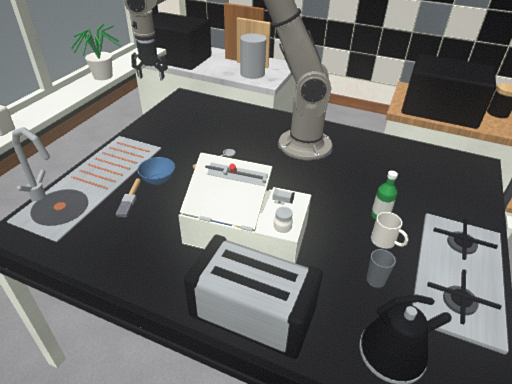

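View pics/side0.png

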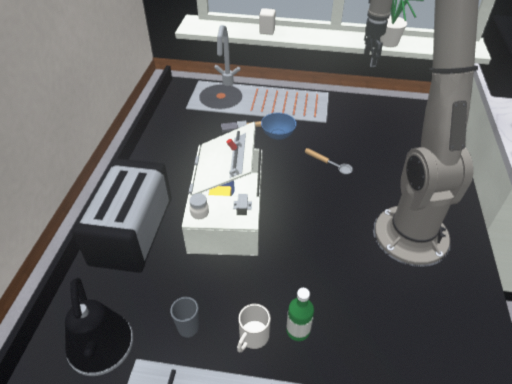

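The scene view looks back toward the robot: lid half open, red knob at (233,168), keeper at (284,195), jar at (284,217). In the side view the knob is at (232,145), the keeper at (242,202) and the jar at (199,205). Next I'll locate these in 3D.

```bash
cat > h.py <<'E'
import numpy as np,cv2
from station import *
def cloud(n,p,d,T=None):
    c=calibration(n);K=c["intrinsics"];v,u=np.mgrid[:384,:512]
    X=np.stack([(u-K[0][2])*d/K[0][0],(v-K[1][2])*d/K[1][1],d],-1)
    if T is not None:
        M=T@np.array(c["mount"]);return X@M[:3,:3].T+M[:3,3]
    return (X-np.array(c["t"]))@np.array(c["R"])
E
python3 - <<'E'
from h import *
np.set_printoptions(precision=4,suppress=True)
for n in("scene","side"):
    f=np.load(n+"0.npz");p,d=f["p"].astype(int),f["d"];W=cloud(n,p,d);ok=d>0
    hsv=cv2.cvtColor(f["p"],cv2.COLOR_RGB2HSV)
    red=ok&((hsv[...,0]<6)|(hsv[...,0]>174))&(hsv[...,1]>170)&(hsv[...,2]>100)&(W[...,2]>.14)&(W[...,2]<.4)&(W[...,0]>.3)&(W[...,0]<1)
    print(n,"red",red.sum(),W[red].mean(0),W[red].min(0),W[red].max(0),np.argwhere(red).mean(0))
    roi=ok&(W[...,0]>.3)&(W[...,0]<.85)&(abs(W[...,1])<.5)
    deck=roi&(abs(W[...,2]-.13)<.004)&(p.min(-1)>150)
    print("deck",deck.sum(),W[deck].mean(0),W[deck].min(0),W[deck].max(0))
    q=W[deck][:,:2].astype(np.float32);r=cv2.minAreaRect(q);print(r,cv2.boxPoints(r))
    case=roi&(W[...,2]>.03)&(W[...,2]<.125)&(p.min(-1)>110)
    r=cv2.minAreaRect(W[case][:,:2].astype(np.float32));print("case",case.sum(),r,cv2.boxPoints(r))
    # lid plane
    lid=roi&(W[...,2]>.155)&(p.min(-1)>150)&(W[...,2]<.3)
    L=W[lid]; 
    for _ in range(6):
        m=L.mean(0);nn=np.linalg.svd(L-m,full_matrices=False)[2][2];L=L[abs((L-m)@nn)<max(.003,1.5*abs((L-m)@nn).mean())]
    nn*=np.sign(nn[2]);print("lid",len(L),m,nn,np.arccos(nn[2]),L.min(0),L.max(0))
    x0,y0,x1,y1=(160,130,330,270) if n=="scene" else (170,110,290,260)
    cv2.imwrite(f"pics/{n}0c.png",cv2.resize(f["p"][y0:y1,x0:x1,::-1],None,fx=4,fy=4,interpolation=cv2.INTER_CUBIC))
E
```

```text
scene red 17 [ 0.6042 -0.0634  0.2599] [ 0.5973 -0.0691  0.2557] [ 0.6092 -0.0583  0.2644] [166.4118 231.8824]
deck 1405 [0.6317 0.0814 0.1315] [ 0.4763 -0.184   0.126 ] [0.7389 0.1827 0.134 ]
((0.6087043285369873, -0.011841922998428345), (0.22545978426933289, 0.36867091059684753), 6.700754165649414) [[ 0.4752  0.1581]
 [ 0.5183 -0.2081]
 [ 0.7422 -0.1818]
 [ 0.6992  0.1844]]
case 3270 ((0.5522555112838745, 0.0037367939949035645), (0.33552730083465576, 0.9684913754463196), 7.409841060638428) [[ 0.3234  0.4623]
 [ 0.4483 -0.4981]
 [ 0.7811 -0.4548]
 [ 0.6562  0.5056]]
lid 1066 [0.7398 0.0777 0.1838] [ 0.0864 -0.0155  0.9961] 0.08787671952828541 [ 0.5768 -0.1951  0.1732] [0.8498 0.4996 0.1995]<stdin>:7: RuntimeWarning: Mean of empty slice.
  ret = um.true_divide(
Traceback (most recent call last):
ValueError: zero-size array to reduction operation minimum which has no identity
```

```bash
cat >> h.py <<'E'
YAW=np.radians(6.70);O=np.array([.6087,-.0118,0])+.015*np.array([-np.sin(YAW),np.cos(YAW),0])
RB=np.array([[np.cos(YAW),-np.sin(YAW),0],[np.sin(YAW),np.cos(YAW),0],[0,0,1]])
def box(W): return (W-O)@RB
E
python3 - <<'E'
from h import *
np.set_printoptions(precision=4,suppress=True)
print(O)
for n in("scene","side"):
    f=np.load(n+"0.npz");p,d=f["p"].astype(int),f["d"];B=box(cloud(n,p,d));ok=d>0
    red=ok&(p[...,0]>1.8*p[...,1])&(p[...,0]>1.8*p[...,2])&(p[...,0]>60)&(B[...,2]>.15)&(abs(B[...,0])<.2)&(abs(B[...,1])<.25)
    if red.any(): print(n,"red",red.sum(),np.median(B[red],0),B[red].min(0),B[red].max(0))
    lid=ok&(B[...,2]>.15)&(abs(B[...,0])<.12)&(B[...,1]<.05)&(B[...,1]>-.21)&(p.min(-1)>120)&(B[...,2]<.3)
    L=B[lid][:,[0,2]];
    if len(L):
        for _ in range(8):
            k=np.polyfit(L[:,0],L[:,1],1);r=L[:,1]-np.polyval(k,L[:,0]);L=L[abs(r)<max(.003,2*abs(r).mean())]
        print(n,"lid",len(L),k,"angle",-np.arctan(k[0]),"z at hinge",np.polyval(k,.1), L.min(0),L.max(0))
    dk=ok&(B[...,1]>.045)&(B[...,1]<.19)&(abs(B[...,0])<.13)&(B[...,2]>.138)&(B[...,2]<.21)
    Z=B[dk]
    kp=Z[Z[:,0]<-.02];jar=Z[Z[:,0]>=-.0]
    for nm,q in(("keeper",kp),("jar",jar)):
        if len(q):print(n,nm,len(q),np.percentile(q,[2,50,98],axis=0).round(3).tolist())
    case=ok&(B[...,2]>.03)&(B[...,2]<.125)&(p.min(-1)>110)&(abs(B[...,0])<.15)&(abs(B[...,1])<.25)
    print("case",B[case].min(0),B[case].max(0))
    x0,y0,x1,y1=(160,130,330,270) if n=="scene" else (170,110,290,260)
    cv2.imwrite(f"pics/{n}0c.png",cv2.resize(f["p"][y0:y1,x0:x1,::-1],None,fx=4,fy=4,interpolation=cv2.INTER_CUBIC))
E
```

```text
[0.6069 0.0031 0.    ]
scene red 42 [-0.012  -0.0647  0.257 ] [-0.0259 -0.0758  0.2291] [-0.0056 -0.0585  0.265 ]
scene lid 2699 [-0.5681  0.1882] angle 0.5166050743556659 z at hinge 0.1313494387616947 [-0.086  0.15 ] [0.0709 0.2366]
scene keeper 218 [[-0.077, 0.056, 0.139], [-0.052, 0.088, 0.154], [-0.043, 0.12, 0.158]]
scene jar 416 [[0.045, 0.092, 0.14], [0.079, 0.117, 0.181], [0.091, 0.141, 0.195]]
case [-0.1127 -0.2011  0.0301] [0.1127 0.1695 0.125 ]
side red 43 [-0.0205 -0.0617  0.2491] [-0.0317 -0.0741  0.2325] [-0.0078 -0.0545  0.2602]
side lid 1597 [-0.5701  0.185 ] angle 0.5181100326873762 z at hinge 0.1279760900328047 [-0.0848  0.15  ] [0.0649 0.2339]
side keeper 207 [[-0.075, 0.057, 0.139], [-0.06, 0.092, 0.15], [-0.045, 0.123, 0.156]]
side jar 399 [[0.039, 0.097, 0.141], [0.062, 0.132, 0.18], [0.088, 0.144, 0.191]]
case [-0.1107 -0.1999  0.03  ] [0.1103 0.1776 0.125 ]
```

View pics/side0c.png

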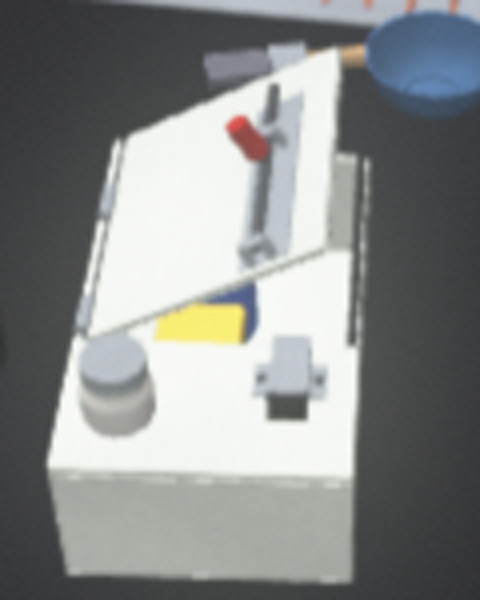

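The side crop shows the lid open, the knob, the keeper on the deck in line with the bolt, and the jar behind it. The lid is at about 0.52 rad, the knob at box y ≈ -65 mm and the keeper mouth at y ≈ +57 mm. Next I close the fingers, raise and align the tool, and go above the lid_panel point.

drive_tool --increments '[{"claw": 0, "dz": -0.04, "wz": 3.7}, {"dz": -0.04, "wz": 3.7}, {"dx": 0.037, "dy": -0.0316}, {"dx": 0.037, "dy": -0.0316}, {"dx": 0.037, "dy": -0.0316}, {"dx": 0.037, "dy": -0.0316}, {"dx": 0.037, "dy": -0.0316}, {"dx": 0.037, "dy": -0.0316}, {"dx": 0.037, "dy": -0.0316}, {"dx": 0.037, "dy": -0.0316}, {"dx": 0.037, "dy": -0.0316}, {"dx": 0.037, "dy": -0.0316}, {"dx": 0.037, "dy": -0.0316}, {"dx": 0.037, "dy": -0.0316}, {"dx": 0.037, "dy": -0.0316}, {"dx": 0.035, "dy": -0.0316}, {}, {}]' --newtons 40

```text
schema error: expected keys claw, dx, dy, dz, wx, wy, wz
```

```bash
cat >> h.py <<'E'
from scipy.spatial.transform import Rotation as Rn
def st():
    o=get_obs();w,x,y,z=o["tool_rot"];R=Rn.from_quat([x,y,z,w]).as_matrix()
    T=np.eye(4);T[:3,:3]=R;T[:3,3]=o["eef_pos"]
    print("t",round(float(o["t"]),2),"box tcp",box(o["eef_pos"]).round(4),"tip z",round(float(o["eef_pos"][2]-.025),4),"F box",(np.array(o["contact_force"])@RB).round(2),"tool x in box",(RB.T@R[:,0]).round(3),"z",R[:,2].round(3),"w",round(float(o["gripper_width"]),3))
    return T
E
python3 -c "
from h import *
st()"
```

```text
t 0.1 box tcp [-0.5158 -0.6011  0.2554] tip z 0.2304 F box [-0.89 -0.15 -0.94] tool x in box [ 0.992  0.13  -0.   ] z [-0.     0.002 -1.   ] w 0.997
```

drive_tool --increments '[{"claw": 0, "dx": 0, "dy": 0, "dz": -0.04, "wx": 0, "wy": 0, "wz": 3.7}, {"claw": 0, "dx": 0, "dy": 0, "dz": -0.04, "wx": 0, "wy": 0, "wz": 3.7}, {"claw": 0, "dx": 0.037, "dy": -0.0316, "dz": 0, "wx": 0, "wy": 0, "wz": 0}, {"claw": 0, "dx": 0.037, "dy": -0.0316, "dz": 0, "wx": 0, "wy": 0, "wz": 0}, {"claw": 0, "dx": 0.037, "dy": -0.0316, "dz": 0, "wx": 0, "wy": 0, "wz": 0}, {"claw": 0, "dx": 0.037, "dy": -0.0316, "dz": 0, "wx": 0, "wy": 0, "wz": 0}, {"claw": 0, "dx": 0.037, "dy": -0.0316, "dz": 0, "wx": 0, "wy": 0, "wz": 0}, {"claw": 0, "dx": 0.037, "dy": -0.0316, "dz": 0, "wx": 0, "wy": 0, "wz": 0}, {"claw": 0, "dx": 0.037, "dy": -0.0316, "dz": 0, "wx": 0, "wy": 0, "wz": 0}, {"claw": 0, "dx": 0.037, "dy": -0.0316, "dz": 0, "wx": 0, "wy": 0, "wz": 0}, {"claw": 0, "dx": 0.037, "dy": -0.0316, "dz": 0, "wx": 0, "wy": 0, "wz": 0}, {"claw": 0, "dx": 0.037, "dy": -0.0316, "dz": 0, "wx": 0, "wy": 0, "wz": 0}, {"claw": 0, "dx": 0.037, "dy": -0.0316, "dz": 0, "wx": 0, "wy": 0, "wz": 0}, {"claw": 0, "dx": 0.037, "dy": -0.0316, "dz": 0, "wx": 0, "wy": 0, "wz": 0}, {"claw": 0, "dx": 0.037, "dy": -0.0316, "dz": 0, "wx": 0, "wy": 0, "wz": 0}, {"claw": 0, "dx": 0.035, "dy": -0.0316, "dz": 0, "wx": 0, "wy": 0, "wz": 0}, {"claw": 0, "dx": 0, "dy": 0, "dz": 0, "wx": 0, "wy": 0, "wz": 0}, {"claw": 0, "dx": 0, "dy": 0, "dz": 0, "wx": 0, "wy": 0, "wz": 0}]' --newtons 40

```text
t: 2.35
eef_pos: [0.6249, -0.1553, 0.3357]
tool_rot: [0.0, 0.998, 0.059, -0.001]
contact_force: [0.7, 0.5, 0.4]
gripper_width: -0.001
grasp_force: 0.0
```

```bash
python3 -c "
from h import *
st()"
```

```text
t 2.35 box tcp [-0.0006 -0.1594  0.3357] tip z 0.3107 F box [0.75 0.4  0.36] tool x in box [ 1.     0.    -0.001] z [-0.001 -0.001 -1.   ] w -0.001
```

drive_tool --increments '[{"claw": 0, "dx": 0, "dy": 0, "dz": 0.04, "wx": 0, "wy": 0, "wz": 0}, {"claw": 0, "dx": 0, "dy": 0, "dz": 0.04, "wx": 0, "wy": 0, "wz": 0}, {"claw": 0, "dx": 0, "dy": 0, "dz": 0.02, "wx": 0, "wy": 0, "wz": 0}, {"claw": 0, "dx": 0, "dy": 0, "dz": 0.01, "wx": 0, "wy": 0, "wz": 0}, {"claw": 0, "dx": 0, "dy": 0, "dz": 0.006, "wx": 0, "wy": 0, "wz": 0}, {"claw": 0, "dx": 0, "dy": 0, "dz": 0.006, "wx": 0, "wy": 0, "wz": 0}, {"claw": 0, "dx": 0, "dy": 0, "dz": 0.006, "wx": 0, "wy": 0, "wz": 0}]'

```text
t: 3.22
eef_pos: [0.626, -0.1549, 0.2091]
tool_rot: [0.0, 0.998, 0.059, 0.001]
contact_force: [-0.6, 0.2, 1.4]
gripper_width: 0.001
grasp_force: 0.8
```

```bash
python3 -c "
from h import *
st()"
```

```text
t 3.23 box tcp [ 0.0005 -0.1592  0.2091] tip z 0.1841 F box [-0.58  0.25  1.44] tool x in box [1.    0.    0.002] z [ 0.002 -0.001 -1.   ] w 0.001
```

Contact force has just started to rise. I'll sweep the lid down, shifting slightly toward the front to stay on the panel point.

drive_tool --increments '[{"claw": 0, "dx": -0.002, "dy": 0, "dz": 0.006, "wx": 0, "wy": 0, "wz": 0}, {"claw": 0, "dx": -0.002, "dy": 0, "dz": 0.006, "wx": 0, "wy": 0, "wz": 0}, {"claw": 0, "dx": -0.002, "dy": 0, "dz": 0.006, "wx": 0, "wy": 0, "wz": 0}, {"claw": 0, "dx": -0.002, "dy": 0, "dz": 0.006, "wx": 0, "wy": 0, "wz": 0}, {"claw": 0, "dx": -0.002, "dy": 0, "dz": 0.006, "wx": 0, "wy": 0, "wz": 0}, {"claw": 0, "dx": -0.002, "dy": 0, "dz": 0.006, "wx": 0, "wy": 0, "wz": 0}, {"claw": 0, "dx": 0, "dy": 0, "dz": 0.005, "wx": 0, "wy": 0, "wz": 0}, {"claw": 0, "dx": 0, "dy": 0, "dz": 0.004, "wx": 0, "wy": 0, "wz": 0}, {"claw": 0, "dx": 0, "dy": 0, "dz": 0, "wx": 0, "wy": 0, "wz": 0}]'

```text
t: 4.35
eef_pos: [0.6131, -0.156, 0.1627]
tool_rot: [-0.0, 0.998, 0.059, -0.001]
contact_force: [-0.1, -0.3, -0.1]
gripper_width: -0.001
grasp_force: 0.0
```

```bash
python3 -c "
from h import *
st()"
```

```text
t 4.35 box tcp [-0.0124 -0.1587  0.1627] tip z 0.1377 F box [-0.17 -0.23 -0.09] tool x in box [ 1.     0.001 -0.001] z [-0.001  0.    -1.   ] w -0.001
```

drive_tool --increments '[{"claw": 0, "dx": 0, "dy": 0, "dz": 0.002, "wx": 0, "wy": 0, "wz": 0}, {"claw": 0, "dx": 0, "dy": 0, "dz": 0.002, "wx": 0, "wy": 0, "wz": 0}, {"claw": 0, "dx": 0, "dy": 0, "dz": 0.001, "wx": 0, "wy": 0, "wz": 0}, {"claw": 0, "dx": 0, "dy": 0, "dz": 0, "wx": 0, "wy": 0, "wz": 0}]'

```text
t: 4.85
eef_pos: [0.6135, -0.1561, 0.1582]
tool_rot: [-0.0, 0.998, 0.059, 0.0]
contact_force: [0.4, -0.7, -0.4]
gripper_width: -0.003
grasp_force: 0.0
```

```bash
cat >> h.py <<'E'
def lid():
    for n in("scene","side"):
        q,d=read_camera(n);p=q.astype(int);B=box(cloud(n,p,d));ok=d>0
        L=B[ok&(B[...,2]>.12)&(B[...,2]<.22)&(B[...,0]>-.1)&(B[...,0]<.085)&(B[...,1]<.03)&(B[...,1]>-.19)&(p.min(-1)>120)][:,[0,2]]
        for _ in range(8):
            k=np.polyfit(L[:,0],L[:,1],1);r=L[:,1]-np.polyval(k,L[:,0]);L=L[abs(r)<max(.003,2*abs(r).mean())]
        print(n,"lid",len(L),"angle",-np.arctan(k[0]),"z@.1",np.polyval(k,.1))
        red=ok&(p[...,0]>1.8*p[...,1])&(p[...,0]>1.8*p[...,2])&(p[...,0]>60)&(B[...,2]>.14)&(abs(B[...,0])<.2)&(abs(B[...,1])<.25)
        if red.any(): print("red",red.sum(),np.median(B[red],0).round(4),B[red].min(0).round(4),B[red].max(0).round(4))
        q0=q[110:280,150:350] if n=="scene" else q[100:260,150:310]
        cv2.imwrite(f"pics/{n}_{get_obs()['t']:.2f}.png",cv2.resize(q0[:,:,::-1],None,fx=3.4,fy=3.4,interpolation=cv2.INTER_CUBIC))
E
python3 -c "
from h import *
st();lid()";ls pics
```

```text
t 4.85 box tcp [-0.012  -0.1588  0.1582] tip z 0.1332 F box [ 0.27 -0.74 -0.44] tool x in box [1.    0.001 0.   ] z [ 0.  0. -1.] w -0.003
scene lid 2031 angle 0.03600206534203899 z@.1 0.13166230120240882
red 55 [-0.0539 -0.0661  0.1872] [-0.068  -0.0751  0.1608] [-0.048  -0.0573  0.1965]
side lid 1925 angle 0.03314016736111526 z@.1 0.1274123407553957
red 19 [-0.0586 -0.0656  0.1891] [-0.0649 -0.1219  0.1478] [-0.0516 -0.0546  0.1949]
scene0.png
scene0c.png
scene_4.90.png
side0.png
side0c.png
side_4.95.png
```

drive_tool --increments '[{"claw": 0, "dx": 0, "dy": 0, "dz": 0.001, "wx": 0, "wy": 0, "wz": 0}, {"claw": 0, "dx": 0, "dy": 0, "dz": 0.001, "wx": 0, "wy": 0, "wz": 0}, {"claw": 0, "dx": 0, "dy": 0, "dz": 0.001, "wx": 0, "wy": 0, "wz": 0}, {"claw": 0, "dx": 0, "dy": 0, "dz": 0, "wx": 0, "wy": 0, "wz": 0}]'

```text
t: 5.45
eef_pos: [0.6136, -0.1561, 0.1563]
tool_rot: [0.0, 0.998, 0.059, 0.0]
contact_force: [-2.7, 0.4, 8.1]
gripper_width: -0.001
grasp_force: 3.8
```

```bash
python3 -c "
from h import *
st()"
```

```text
t 5.45 box tcp [-0.0119 -0.1589  0.1563] tip z 0.1313 F box [-2.66  0.72  8.12] tool x in box [1.    0.001 0.   ] z [ 0. -0. -1.] w -0.001
```

drive_tool --increments '[{"claw": 0, "dx": 0, "dy": 0, "dz": 0.001, "wx": 0, "wy": 0, "wz": 0}, {"claw": 0, "dx": 0, "dy": 0, "dz": 0, "wx": 0, "wy": 0, "wz": 0}]'

```text
t: 5.7
eef_pos: [0.6136, -0.1561, 0.1557]
tool_rot: [0.0, 0.998, 0.059, 0.0]
contact_force: [-3.4, 1.1, 10.6]
gripper_width: -0.002
grasp_force: 5.4
```

```bash
python3 -c "
from h import *
st();lid()"
```

```text
t 5.7 box tcp [-0.0119 -0.1589  0.1557] tip z 0.1307 F box [-3.21  1.46 10.63] tool x in box [1.    0.001 0.   ] z [ 0. -0. -1.] w -0.002
scene lid 2021 angle 0.014024680922120766 z@.1 0.1319960347468214
red 52 [-0.0547 -0.0664  0.1834] [-0.0698 -0.0759  0.1576] [-0.0485 -0.0583  0.1918]
side lid 1922 angle 0.011440601949119307 z@.1 0.1276785491224112
red 19 [-0.0612 -0.067   0.1853] [-0.0675 -0.0754  0.1825] [-0.0548 -0.0565  0.1887]
```

drive_tool --increments '[{"claw": 0, "dx": 0, "dy": 0, "dz": 0.001, "wx": 0, "wy": 0, "wz": 0}, {"claw": 0, "dx": 0, "dy": 0, "dz": 0, "wx": 0, "wy": 0, "wz": 0}, {"claw": 0, "dx": 0, "dy": 0, "dz": -0.005, "wx": 0, "wy": 0, "wz": 0}, {"claw": 0, "dx": 0, "dy": 0, "dz": -0.025, "wx": 0, "wy": 0, "wz": 0}, {"claw": 0, "dx": 0, "dy": 0, "dz": -0.025, "wx": 0, "wy": 0, "wz": 0}, {"claw": 0, "dx": -0.024, "dy": -0.022, "dz": 0, "wx": 0, "wy": 0, "wz": 0}, {"claw": 0, "dx": -0.024, "dy": -0.022, "dz": 0, "wx": 0, "wy": 0, "wz": 0}, {"claw": 0, "dx": 0, "dy": 0, "dz": 0.01, "wx": 0, "wy": 0, "wz": 0}, {"claw": 0, "dx": 0, "dy": 0, "dz": 0, "wx": 0, "wy": 0, "wz": 0}]'

```text
t: 6.92
eef_pos: [0.5606, -0.1185, 0.1975]
tool_rot: [0.0, 0.998, 0.059, -0.001]
contact_force: [0.2, -1.3, 0.5]
gripper_width: 0.003
grasp_force: 0.0
```

```bash
python3 -c "
from h import *
T=st();lid();p,d=read_camera('wrist');cv2.imwrite('pics/w1.png',p[:,:,::-1])";ls pics
```

```text
t 6.92 box tcp [-0.0602 -0.1153  0.1975] tip z 0.1725 F box [ 0.01 -1.36  0.52] tool x in box [ 1.     0.    -0.001] z [-0.001 -0.    -1.   ] w 0.003
scene lid 2154 angle 0.0211127174410741 z@.1 0.13190772977444104
red 55 [-0.0541 -0.0664  0.185 ] [-0.0698 -0.0759  0.1563] [-0.0481 -0.0581  0.1933]
side lid 1962 angle 0.017646317699777432 z@.1 0.12773160518050838
red 16 [-0.0599 -0.0659  0.1872] [-0.0645 -0.0735  0.1822] [-0.0545 -0.0572  0.1914]
scene0.png
scene0c.png
scene_4.90.png
scene_5.75.png
scene_6.97.png
side0.png
side0c.png
side_4.95.png
side_5.80.png
side_7.03.png
w1.png
```

View pics/w1.png

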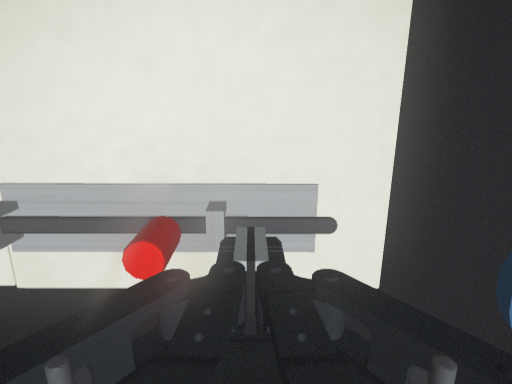

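The wrist view shows the knob (150,250) ahead of the closed fingertips (250,245), in line with the bolt bar, with the strap at (217,220) lower than the tips. The lid rests at about 0.019 rad. I lower a bit and advance to contact.

drive_tool --increments '[{"claw": 0, "dx": 0, "dy": 0, "dz": 0.01, "wx": 0, "wy": 0, "wz": 0}, {"claw": 0, "dx": 0, "dy": -0.01, "dz": 0, "wx": 0, "wy": 0, "wz": 0}, {"claw": 0, "dx": 0, "dy": -0.005, "dz": 0, "wx": 0, "wy": 0, "wz": 0}, {"claw": 0, "dx": 0, "dy": -0.004, "dz": 0, "wx": 0, "wy": 0, "wz": 0}, {"claw": 0, "dx": 0, "dy": -0.004, "dz": 0, "wx": 0, "wy": 0, "wz": 0}, {"claw": 0, "dx": 0, "dy": -0.004, "dz": 0, "wx": 0, "wy": 0, "wz": 0}, {"claw": 0, "dx": 0, "dy": -0.002, "dz": 0, "wx": 0, "wy": 0, "wz": 0}]'

```text
t: 7.95
eef_pos: [0.5575, -0.0898, 0.1885]
tool_rot: [0.0, 0.998, 0.058, 0.0]
contact_force: [-0.3, -3.2, -0.8]
gripper_width: -0.002
grasp_force: 1.6
```

```bash
python3 -c "
from h import *
T=st();lid()"
```

```text
t 7.95 box tcp [-0.06   -0.0865  0.1885] tip z 0.1635 F box [-0.7  -3.17 -0.76] tool x in box [ 1.    -0.     0.001] z [ 0.001 -0.001 -1.   ] w -0.002
scene lid 2192 angle 0.022384561807718504 z@.1 0.13176646217178486
red 52 [-0.0547 -0.0604  0.1866] [-0.0696 -0.0727  0.1589] [-0.049  -0.0526  0.1934]
side lid 1945 angle 0.01964453746600844 z@.1 0.12746052772313185
red 22 [-0.0599 -0.0606  0.1862] [-0.0676 -0.0715  0.1827] [-0.0518 -0.0531  0.1906]
```

drive_tool --increments '[{"claw": 0, "dx": 0, "dy": -0.003, "dz": 0, "wx": 0, "wy": 0, "wz": 0}, {"claw": 0, "dx": 0, "dy": -0.003, "dz": 0, "wx": 0, "wy": 0, "wz": 0}, {"claw": 0, "dx": 0, "dy": -0.003, "dz": 0, "wx": 0, "wy": 0, "wz": 0}, {"claw": 0, "dx": 0, "dy": -0.003, "dz": 0, "wx": 0, "wy": 0, "wz": 0}, {"claw": 0, "dx": 0, "dy": -0.002, "dz": 0, "wx": 0, "wy": 0, "wz": 0}]'

```text
t: 8.68
eef_pos: [0.5557, -0.075, 0.1884]
tool_rot: [-0.0, 0.998, 0.059, 0.0]
contact_force: [0.9, -2.1, 2.2]
gripper_width: -0.0
grasp_force: 1.6
```

```bash
python3 -c "
from h import *
T=st();lid()"
```

```text
t 8.68 box tcp [-0.06   -0.0716  0.1884] tip z 0.1634 F box [ 0.66 -2.17  2.15] tool x in box [1.    0.001 0.   ] z [ 0.  0. -1.] w -0.0
scene lid 2149 angle 0.02031813497174486 z@.1 0.13197179366155973
red 55 [-0.0551 -0.0464  0.1847] [-0.0674 -0.0582  0.1567] [-0.0488 -0.0389  0.1942]
side lid 1929 angle 0.018225918587328617 z@.1 0.12758623448324719
red 21 [-0.0595 -0.0458  0.1869] [-0.066  -0.06    0.1814] [-0.0531 -0.0351  0.1886]
```

Sliding freely with drag only. Now into the wedge, up to a tip depth of about 15 mm.

drive_tool --increments '[{"claw": 0, "dx": 0, "dy": -0.002, "dz": 0, "wx": 0, "wy": 0, "wz": 0}, {"claw": 0, "dx": 0, "dy": -0.002, "dz": 0, "wx": 0, "wy": 0, "wz": 0}, {"claw": 0, "dx": 0, "dy": -0.002, "dz": 0, "wx": 0, "wy": 0, "wz": 0}, {"claw": 0, "dx": 0, "dy": -0.002, "dz": 0, "wx": 0, "wy": 0, "wz": 0}]'

```text
t: 9.28
eef_pos: [0.5548, -0.0673, 0.1883]
tool_rot: [0.0, 0.998, 0.059, 0.0]
contact_force: [1.1, -3.9, 1.7]
gripper_width: -0.003
grasp_force: 1.6
```

drive_tool --increments '[{"claw": 0, "dx": 0, "dy": -0.002, "dz": 0, "wx": 0, "wy": 0, "wz": 0}, {"claw": 0, "dx": 0, "dy": -0.002, "dz": 0, "wx": 0, "wy": 0, "wz": 0}, {"claw": 0, "dx": 0, "dy": -0.002, "dz": 0, "wx": 0, "wy": 0, "wz": 0}, {"claw": 0, "dx": 0, "dy": -0.002, "dz": 0, "wx": 0, "wy": 0, "wz": 0}]'

```text
t: 9.78
eef_pos: [0.5538, -0.0593, 0.1884]
tool_rot: [0.0, 0.998, 0.059, 0.0]
contact_force: [2.4, -2.3, 1.9]
gripper_width: 0.0
grasp_force: 1.6
```

```bash
python3 -c "
from h import *
T=st();lid()"
```

```text
t 9.78 box tcp [-0.06   -0.0557  0.1884] tip z 0.1634 F box [ 2.13 -2.61  1.86] tool x in box [1.    0.001 0.   ] z [ 0. -0. -1.] w 0.0
scene lid 2179 angle 0.02242111348122455 z@.1 0.13179667994991223
red 55 [-0.0544 -0.0306  0.1846] [-0.069  -0.0406  0.1587] [-0.0492 -0.0219  0.1935]
side lid 1895 angle 0.01856548074334806 z@.1 0.12760176924861236
red 21 [-0.0604 -0.0303  0.1869] [-0.0665 -0.0445  0.1827] [-0.0538 -0.0194  0.1913]
```

```bash
ls -t pics|head -2; python3 -c "
from h import *
p,d=read_camera('wrist');cv2.imwrite('pics/w2.png',p[:,:,::-1])
a=cv2.imread('pics/'+sorted([f for f in __import__('os').listdir('pics') if f.startswith('side_9')])[-1])
cv2.imwrite('pics/s2.png',a)"
```

```text
side_9.88.png
scene_9.82.png
```

View pics/s2.png

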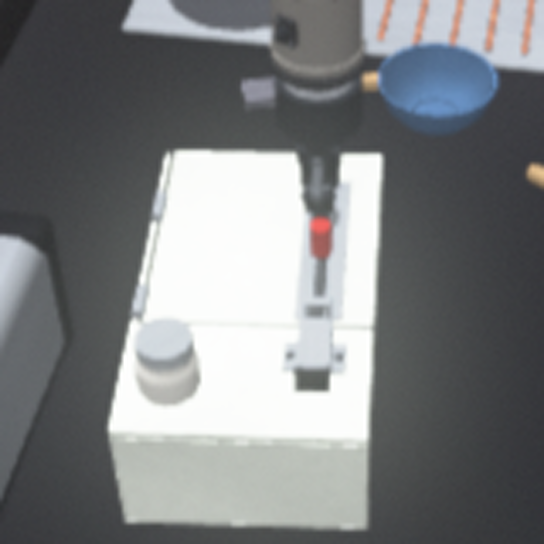

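View pics/w2.png

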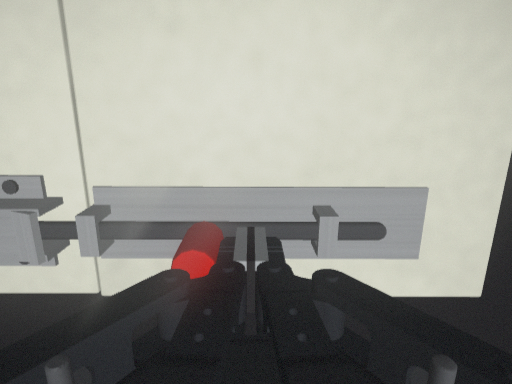

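Side view: bolt bar aligned with the keeper. Wrist view: the bar runs through the front strap (95,230) and its tip is entering the mouth at (40,230). Continuing into the wedge.

drive_tool --increments '[{"claw": 0, "dx": 0, "dy": -0.001, "dz": 0, "wx": 0, "wy": 0, "wz": 0}, {"claw": 0, "dx": 0, "dy": -0.001, "dz": 0, "wx": 0, "wy": 0, "wz": 0}, {"claw": 0, "dx": 0, "dy": -0.001, "dz": 0, "wx": 0, "wy": 0, "wz": 0}, {"claw": 0, "dx": 0, "dy": -0.001, "dz": 0, "wx": 0, "wy": 0, "wz": 0}]'

```text
t: 10.42
eef_pos: [0.5533, -0.0568, 0.1883]
tool_rot: [0.001, 0.998, 0.058, 0.0]
contact_force: [2.2, -7.2, -0.1]
gripper_width: 0.002
grasp_force: 3.9
```

drive_tool --increments '[{"claw": 0, "dx": 0, "dy": -0.001, "dz": 0, "wx": 0, "wy": 0, "wz": 0}, {"claw": 0, "dx": 0, "dy": -0.001, "dz": 0, "wx": 0, "wy": 0, "wz": 0}, {"claw": 0, "dx": 0, "dy": -0.001, "dz": 0, "wx": 0, "wy": 0, "wz": 0}]'

```text
t: 10.8
eef_pos: [0.5531, -0.0558, 0.1882]
tool_rot: [0.002, 0.998, 0.057, 0.0]
contact_force: [3.6, -10.9, -1.0]
gripper_width: 0.0
grasp_force: 5.7
```

```bash
python3 -c "
from h import *
T=st();lid()"
```

```text
t 10.8 box tcp [-0.0604 -0.0522  0.1882] tip z 0.1632 F box [  2.31 -11.21  -1.02] tool x in box [ 1.    -0.002  0.   ] z [ 0.    -0.004 -1.   ] w 0.0
scene lid 2185 angle 0.018999643759133236 z@.1 0.13202650454587192
red 56 [-0.0545 -0.027   0.1839] [-0.0695 -0.0383  0.1574] [-0.0499 -0.0191  0.193 ]
side lid 1837 angle 0.018873015916407727 z@.1 0.127446354528978
red 20 [-0.0605 -0.0277  0.1869] [-0.0671 -0.0369  0.1831] [-0.0542 -0.0182  0.1887]
```

drive_tool --increments '[{"claw": 0, "dx": 0, "dy": -0.001, "dz": 0, "wx": 0, "wy": 0, "wz": 0}, {"claw": 0, "dx": 0, "dy": -0.001, "dz": 0, "wx": 0, "wy": 0, "wz": 0}]'

```text
t: 11.15
eef_pos: [0.5527, -0.0537, 0.1879]
tool_rot: [0.002, 0.998, 0.057, -0.0]
contact_force: [3.2, -9.2, -3.2]
gripper_width: -0.004
grasp_force: 4.7
```

drive_tool --increments '[{"claw": 0, "dx": 0, "dy": -0.001, "dz": 0, "wx": 0, "wy": 0, "wz": 0}, {"claw": 0, "dx": 0, "dy": -0.001, "dz": 0, "wx": 0, "wy": 0, "wz": 0}]'

```text
t: 11.4
eef_pos: [0.5524, -0.0513, 0.1877]
tool_rot: [0.001, 0.998, 0.058, -0.0]
contact_force: [4.2, -9.3, -4.0]
gripper_width: -0.003
grasp_force: 5.1
```

```bash
python3 -c "
from h import *
T=st();lid()"
```

```text
t 11.4 box tcp [-0.0605 -0.0476  0.1877] tip z 0.1627 F box [ 3.12 -9.78 -4.  ] tool x in box [ 1.    -0.002 -0.001] z [-0.    -0.003 -1.   ] w -0.003
scene lid 2169 angle 0.01848245315407011 z@.1 0.13181703060820793
red 58 [-0.054  -0.0233  0.183 ] [-0.0728 -0.0334  0.1571] [-0.0495 -0.0147  0.1937]
side lid 1885 angle 0.012768473913936068 z@.1 0.12760396430464852
red 21 [-0.0609 -0.0205  0.1868] [-0.0674 -0.0316  0.1826] [-0.054  -0.0125  0.1892]
```

drive_tool --increments '[{"claw": 0, "dx": 0, "dy": -0.001, "dz": 0, "wx": 0, "wy": 0, "wz": 0}, {"claw": 0, "dx": 0, "dy": -0.001, "dz": 0, "wx": 0, "wy": 0, "wz": 0}, {"claw": 0, "dx": 0, "dy": -0.001, "dz": 0, "wx": 0, "wy": 0, "wz": 0}]'

```text
t: 11.88
eef_pos: [0.552, -0.0485, 0.1877]
tool_rot: [0.002, 0.998, 0.058, -0.0]
contact_force: [4.0, -10.1, -3.6]
gripper_width: 0.003
grasp_force: 4.9
```

drive_tool --increments '[{"claw": 0, "dx": 0, "dy": -0.001, "dz": 0, "wx": 0, "wy": 0, "wz": 0}, {"claw": 0, "dx": 0, "dy": -0.001, "dz": 0, "wx": 0, "wy": 0, "wz": 0}]'

```text
t: 12.12
eef_pos: [0.5518, -0.0466, 0.1876]
tool_rot: [0.002, 0.998, 0.058, -0.0]
contact_force: [3.9, -8.6, -3.5]
gripper_width: 0.001
grasp_force: 5.2
```

drive_tool --increments '[{"claw": 0, "dx": 0, "dy": -0.001, "dz": 0, "wx": 0, "wy": 0, "wz": 0}, {"claw": 0, "dx": 0, "dy": -0.001, "dz": 0, "wx": 0, "wy": 0, "wz": 0}]'

```text
t: 12.38
eef_pos: [0.5515, -0.0447, 0.1876]
tool_rot: [0.002, 0.998, 0.057, -0.0]
contact_force: [4.9, -10.0, -4.2]
gripper_width: 0.0
grasp_force: 5.1
```

```bash
python3 -c "
from h import *
T=st();lid()"
```

```text
t 12.38 box tcp [-0.0606 -0.041   0.1876] tip z 0.1626 F box [  3.74 -10.49  -4.17] tool x in box [ 1.    -0.002 -0.001] z [-0.    -0.003 -1.   ] w 0.0
scene lid 2188 angle 0.016350275838360077 z@.1 0.1318298049103445
red 55 [-0.0551 -0.0166  0.1813] [-0.0686 -0.0275  0.1585] [-0.0489 -0.0085  0.1928]
side lid 1858 angle 0.011589862051516398 z@.1 0.12760803605002422
red 21 [-0.0608 -0.0179  0.1862] [-0.0675 -0.0294  0.1796] [-0.0548 -0.0076  0.1899]
```

Steady push of about 10 N. From here I advance in pairs of 1 mm and watch for the stop.

drive_tool --increments '[{"claw": 0, "dx": 0, "dy": -0.001, "dz": 0, "wx": 0, "wy": 0, "wz": 0}, {"claw": 0, "dx": 0, "dy": -0.001, "dz": 0, "wx": 0, "wy": 0, "wz": 0}]'

```text
t: 12.72
eef_pos: [0.5513, -0.0429, 0.1876]
tool_rot: [0.002, 0.998, 0.057, -0.0]
contact_force: [4.3, -10.2, -3.8]
gripper_width: 0.002
grasp_force: 5.3
```

drive_tool --increments '[{"claw": 0, "dx": 0, "dy": -0.001, "dz": 0, "wx": 0, "wy": 0, "wz": 0}, {"claw": 0, "dx": 0, "dy": -0.001, "dz": 0, "wx": 0, "wy": 0, "wz": 0}]'

```text
t: 12.98
eef_pos: [0.5511, -0.0409, 0.1876]
tool_rot: [0.002, 0.998, 0.057, -0.0]
contact_force: [4.5, -10.2, -3.6]
gripper_width: 0.001
grasp_force: 5.3
```

drive_tool --increments '[{"claw": 0, "dx": 0, "dy": -0.001, "dz": 0, "wx": 0, "wy": 0, "wz": 0}, {"claw": 0, "dx": 0, "dy": -0.001, "dz": 0, "wx": 0, "wy": 0, "wz": 0}]'

```text
t: 13.22
eef_pos: [0.5508, -0.039, 0.1875]
tool_rot: [0.002, 0.998, 0.057, -0.0]
contact_force: [4.9, -11.4, -4.4]
gripper_width: 0.001
grasp_force: 5.4
```

drive_tool --increments '[{"claw": 0, "dx": 0, "dy": -0.001, "dz": 0, "wx": 0, "wy": 0, "wz": 0}]'

```text
t: 13.35
eef_pos: [0.5507, -0.038, 0.1875]
tool_rot: [0.002, 0.998, 0.057, -0.0]
contact_force: [4.4, -10.5, -4.8]
gripper_width: -0.001
grasp_force: 5.5
```

drive_tool --increments '[{"claw": 0, "dx": 0, "dy": -0.001, "dz": 0, "wx": 0, "wy": 0, "wz": 0}]'

```text
t: 13.48
eef_pos: [0.5506, -0.037, 0.1875]
tool_rot: [0.002, 0.998, 0.057, -0.0]
contact_force: [4.0, -11.1, -4.2]
gripper_width: -0.001
grasp_force: 5.4
```

drive_tool --increments '[{"claw": 0, "dx": 0, "dy": -0.001, "dz": 0, "wx": 0, "wy": 0, "wz": 0}, {"claw": 0, "dx": 0, "dy": -0.001, "dz": 0, "wx": 0, "wy": 0, "wz": 0}]'

```text
t: 13.72
eef_pos: [0.5504, -0.0351, 0.1875]
tool_rot: [0.002, 0.998, 0.057, -0.0]
contact_force: [4.4, -10.0, -6.0]
gripper_width: 0.0
grasp_force: 5.7
```

drive_tool --increments '[{"claw": 0, "dx": 0, "dy": -0.001, "dz": 0, "wx": 0, "wy": 0, "wz": 0}]'

```text
t: 13.85
eef_pos: [0.5503, -0.0341, 0.1875]
tool_rot: [0.002, 0.998, 0.057, -0.0]
contact_force: [4.4, -9.6, -4.8]
gripper_width: 0.001
grasp_force: 5.5
```

drive_tool --increments '[{"claw": 0, "dx": 0, "dy": -0.001, "dz": 0, "wx": 0, "wy": 0, "wz": 0}]'

```text
t: 13.98
eef_pos: [0.5501, -0.0332, 0.1875]
tool_rot: [0.002, 0.998, 0.057, -0.0]
contact_force: [3.7, -11.3, -4.2]
gripper_width: 0.002
grasp_force: 5.8
```

drive_tool --increments '[{"claw": 0, "dx": 0, "dy": -0.001, "dz": 0, "wx": 0, "wy": 0, "wz": 0}, {"claw": 0, "dx": 0, "dy": -0.001, "dz": 0, "wx": 0, "wy": 0, "wz": 0}]'

```text
t: 14.22
eef_pos: [0.5499, -0.0312, 0.1875]
tool_rot: [0.002, 0.998, 0.057, -0.0]
contact_force: [5.3, -11.4, -3.7]
gripper_width: -0.003
grasp_force: 5.7
```

drive_tool --increments '[{"claw": 0, "dx": 0, "dy": -0.001, "dz": 0, "wx": 0, "wy": 0, "wz": 0}]'

```text
t: 14.35
eef_pos: [0.5498, -0.0307, 0.1875]
tool_rot: [0.002, 0.998, 0.057, -0.0]
contact_force: [4.9, -13.7, -4.9]
gripper_width: -0.002
grasp_force: 6.8
```

drive_tool --increments '[{"claw": 0, "dx": 0, "dy": -0.001, "dz": 0, "wx": 0, "wy": 0, "wz": 0}]'

```text
t: 14.48
eef_pos: [0.5498, -0.0306, 0.1875]
tool_rot: [0.003, 0.998, 0.057, -0.0]
contact_force: [5.6, -15.8, -4.5]
gripper_width: 0.0
grasp_force: 7.8
```

TCP has stopped and the force has risen from about 11 to 16 N, so this is the end stop. One small further push and a hold, to confirm.

drive_tool --increments '[{"claw": 0, "dx": 0, "dy": -0.001, "dz": 0, "wx": 0, "wy": 0, "wz": 0}, {"claw": 0, "dx": 0, "dy": 0, "dz": 0, "wx": 0, "wy": 0, "wz": 0}, {"claw": 0, "dx": 0, "dy": 0, "dz": 0, "wx": 0, "wy": 0, "wz": 0}]'

```text
t: 14.85
eef_pos: [0.5498, -0.0304, 0.1875]
tool_rot: [0.003, 0.998, 0.056, -0.0]
contact_force: [5.7, -15.8, -4.7]
gripper_width: -0.003
grasp_force: 8.1
```

```bash
python3 -c "
from h import *
T=st();lid()"
```

```text
t 14.85 box tcp [-0.0607 -0.0266  0.1875] tip z 0.1625 F box [  3.78 -16.38  -4.68] tool x in box [ 1.    -0.004 -0.001] z [-0.    -0.006 -1.   ] w -0.003
scene lid 2202 angle 0.016867959264642345 z@.1 0.13181262308421082
red 52 [-0.0543 -0.0013  0.181 ] [-0.0667 -0.0102  0.1593] [-0.0491  0.0063  0.1922]
side lid 1832 angle 0.012632978319960297 z@.1 0.12753691856992
red 20 [-0.0604 -0.0035  0.186 ] [-0.0682 -0.0104  0.1821] [-0.0526  0.0058  0.1896]
```

The stop is felt at about 6 N over the steady push. The knob is dragging down on the tool (Fz -4.7), so friction may be holding the lid up slightly. I ease the tool down while keeping the push.

drive_tool --increments '[{"claw": 0, "dx": 0, "dy": 0, "dz": 0.001, "wx": 0, "wy": 0, "wz": 0}, {"claw": 0, "dx": 0, "dy": 0, "dz": 0.001, "wx": 0, "wy": 0, "wz": 0}, {"claw": 0, "dx": 0, "dy": 0, "dz": 0, "wx": 0, "wy": 0, "wz": 0}]'

```text
t: 15.32
eef_pos: [0.5499, -0.0303, 0.187]
tool_rot: [0.003, 0.998, 0.056, 0.0]
contact_force: [0.4, -14.8, 6.7]
gripper_width: 0.001
grasp_force: 8.1
```

```bash
python3 -c "
from h import *
T=st();lid()"
```

```text
t 15.32 box tcp [-0.0605 -0.0265  0.187 ] tip z 0.162 F box [ -1.35 -14.7    6.75] tool x in box [ 1.    -0.004 -0.   ] z [ 0.    -0.006 -1.   ] w 0.001
scene lid 2176 angle 0.01618653260603431 z@.1 0.1317206217667418
red 55 [-0.0547 -0.0013  0.1813] [-0.0702 -0.0109  0.1574] [-0.0494  0.0061  0.1933]
side lid 1824 angle 0.009962260118202776 z@.1 0.12757702922503394
red 21 [-0.0595 -0.0024  0.1861] [-0.0685 -0.0117  0.1829] [-0.0526  0.008   0.1904]
```

Lid is being held down with the tip still on the stop. A slight extra push and hold, then back off and lift clear.

drive_tool --increments '[{"claw": 0, "dx": 0, "dy": -0.001, "dz": 0, "wx": 0, "wy": 0, "wz": 0}, {"claw": 0, "dx": 0, "dy": 0, "dz": 0, "wx": 0, "wy": 0, "wz": 0}, {"claw": 0, "dx": 0, "dy": 0, "dz": 0, "wx": 0, "wy": 0, "wz": 0}]'

```text
t: 15.8
eef_pos: [0.5499, -0.0302, 0.187]
tool_rot: [0.004, 0.998, 0.056, 0.0]
contact_force: [1.7, -18.4, 6.8]
gripper_width: -0.0
grasp_force: 9.1
```

drive_tool --increments '[{"claw": 0, "dx": 0, "dy": 0.005, "dz": -0.001, "wx": 0, "wy": 0, "wz": 0}, {"claw": 0, "dx": 0, "dy": 0.01, "dz": 0, "wx": 0, "wy": 0, "wz": 0}, {"claw": 0, "dx": 0, "dy": 0.01, "dz": -0.01, "wx": 0, "wy": 0, "wz": 0}, {"claw": 0, "dx": 0, "dy": 0.01, "dz": -0.03, "wx": 0, "wy": 0, "wz": 0}, {"claw": 0, "dx": 0, "dy": 0, "dz": -0.04, "wx": 0, "wy": 0, "wz": 0}, {"claw": 0, "dx": 0, "dy": 0, "dz": -0.04, "wx": 0, "wy": 0, "wz": 0}, {"claw": 0, "dx": 0, "dy": 0, "dz": 0, "wx": 0, "wy": 0, "wz": 0}, {"claw": 0, "dx": 0, "dy": 0, "dz": 0, "wx": 0, "wy": 0, "wz": 0}]'

```text
t: 16.8
eef_pos: [0.5532, -0.0583, 0.307]
tool_rot: [-0.0, 0.998, 0.059, -0.0]
contact_force: [0.1, -0.1, 0.0]
gripper_width: -0.001
grasp_force: 0.0
```

```bash
python3 -c "
from h import *
T=st();lid()
p,d=read_camera('wrist');cv2.imwrite('pics/w3.png',p[:,:,::-1])"
```

```text
t 16.8 box tcp [-0.0605 -0.0547  0.307 ] tip z 0.282 F box [ 0.12 -0.16  0.05] tool x in box [ 1.     0.001 -0.001] z [-0.001  0.    -1.   ] w -0.001
scene lid 2198 angle 0.01589922592836448 z@.1 0.13176274595857626
red 54 [-0.0541 -0.0012  0.1832] [-0.0695 -0.0136  0.1604] [-0.0485  0.0066  0.1935]
side lid 2017 angle 0.013263578496433373 z@.1 0.1274215668461547
red 16 [-0.0604 -0.0003  0.1864] [-0.0654 -0.0099  0.1829] [-0.053   0.0048  0.1899]
```

View pics/w3.png

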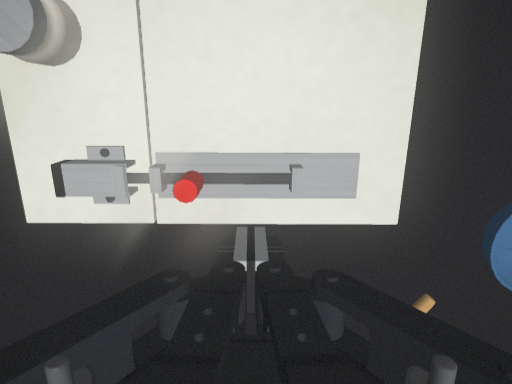

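The bolt is in the keeper, with the knob at (188,186) well forward and the tool clear. I'll check the camera's slope bias against the fixed deck before handing in.

```bash
python3 - <<'E'
from h import *
for n in("scene","side"):
    q,d=read_camera(n);p=q.astype(int);B=box(cloud(n,p,d));ok=(d>0)&(p.min(-1)>120)&(abs(B[...,2]-.13)<.012)
    for nm,y0,y1 in(("lid",-.19,.03),("deck",.046,.165)):
        L=B[ok&(B[...,0]>-.1)&(B[...,0]<.085)&(B[...,1]>y0)&(B[...,1]<y1)]
        A=lambda L:np.c_[L[:,:2],np.ones(len(L))]
        for _ in range(8):
            k=np.linalg.lstsq(A(L),L[:,2],rcond=None)[0];r=L[:,2]-A(L)@k;L=L[abs(r)<max(.002,2*abs(r).mean())]
        print(n,nm,len(L),k.round(4))
E
```

```text
scene lid 1833 [-0.0157  0.0002  0.1333]
scene deck 691 [-4.000e-03  1.000e-04  1.325e-01]
side lid 1544 [-0.0105  0.0006  0.1287]
side deck 924 [-0.0004 -0.0028  0.1283]
```

Relative to the deck, the lid is at about 0.011 rad, below the 0.015 limit. Handing in.

```bash
python3 -c "
from h import *
print(hand_in())"
```

```text
the job is handed in; nothing more can be done
None
```

I closed the lid (about 0.011 rad), pushed the bolt in until I felt the end stop (total push at most about 18.5 N), backed the tool clear and handed the job in; I saw no bystander disturbed, but no verdict came back.

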